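# Tap the block down onto its parallels

### The arm

A 6-joint arm with a two-finger parallel gripper is mounted at the origin on the work surface. World frame = base frame: x ahead of the robot, y to its left, z up, the work surface at z = 0. Lengths are in m, angles in rad, forces in N, time in s.
With the tool pointing down it reaches from about 0.425 to 0.925 m from the base axis. Payload 12.5 kg.
Tool frame: the origin (TCP) lies midway between the tips of the shut fingers; the grasp point (between the pads) lies 19 mm behind it (bot.hold_point_z is the distance from the TCP to the grasp point, in m); z points along the fingers, y is the direction in which the jaws open and shut (so a half turn about z gives the same grasp; the last joint's range is limited). The gripper opens to 85 mm and grips with 20 to 120 N. Pads are 22 mm wide; open, the fingers measure 114 mm over their backs; the gripper's body (76 mm by 85 mm) begins 54 mm behind the grasp point. The pads swing forward as they close: fully open they stand 13 mm farther back than shut.
Start: joints at [-1.299, 0.491, 1.559, -0, 1.092, -0.106], TCP at [0.231, -0.581, 0.231] pointing down, gripper open.
Joint ranges: [-3.1, 3.1], [-0.84, 2.19], [0.05, 2.79], [-1.13, 4.28], [0.06, 2.93], [-2.69, 2.69]. Speed limits (rad/s): [2.22, 2.22, 2.79, 3.14, 3.14, 3.14].

### API

Orientations are given as a unit quaternion [x, y, z, w].
In Python, from cell import bot, optics gives the robot as it stands. The module is installed in compiled form; this text tells all that it offers. Calls block until the motion is done:
- bot.movep(position, orientation): joint-space move of the TCP to a pose.
- bot.servo_line(position, orientation=None, velocity=0.15, max_force=None): straight line of the TCP; orientation=None keeps the orientation; velocity is the mean speed in m/s. With max_force (N) it stops when the force on the tool has changed by that much, and returns True; else False.
- bot.movej(angles): joint-space move.
- bot.grip(opening): finger opening in m; the grip force is fixed at half the most; returns when the fingers have stopped.
- bot.dwell(seconds).
- bot.inverse_kinematics(position, orientation): joint angles nearest the present ones, or None.
- optics.get_image(name): name is "side" or "top"; returns (picture, depth): 400x640x3 uint8, red, green, blue; 400x640 float32, m along the optical axis (not along the pixel's ray), 0 where there is no reading.
- optics.camera_params(name): a dict with "fx", "fy", "cx", "cy" (pixels), "dist_coeffs" ([k1, k2, p1, p2, k3] as OpenCV has them; the pictures are not rectified), "T" (4x4, takes a point from camera to world coordinates). Camera axes: x right, y down, z forward; pixel columns grow to the right and rows downward; lengths in m; the calibration is good to about 2 mm. A picture is of the moment at which its call begins. camera_params takes no time and is no camera call.
A pose or a line that the arm cannot do raises bot.MotionError and nothing moves.
- bot.close_job(): hands the job in, once; it reports no verdict.
Readings, each from a call of its own:
- bot.get_time(): time.
- bot.get_q(): joint angles.
- bot.get_qd(): joint speeds.
- bot.get_joint_torque(): joint torques, N m.
- bot.get_tool_pos(): TCP position.
- bot.get_ee_rot(): TCP orientation.
- bot.get_wrist_force(): force on the tool from outside, world axes, zero at the start.
- bot.get_wrist_torque(): the same for the moment, N m.
- bot.get_width(): finger opening in m.
Only numpy, scipy, OpenCV 4.12 (cv2) and the standard library are available. Lean on these libraries where they do the work, as an engineer would, in place of code of your own. Each camera call takes 0.05 s, during which the arm holds its last target.

### The job

Pick up the iron fid and, with its heel, tap the steel block down in the bronze vise until it lies level and fully home on the two steel parallels; do not press on the block with the gripper itself. Stand the fid back upright on the table clear of the vise, then prove the seat with the fingertips: push firmly for a moment, lengthwise, on an end of the parallel nearer the robot and then on an end of the farther one, and neither may slide; leave the parallels under the block and the glass and brush undisturbed.

Things in the scene. Friction and masses are not known exactly. Their poses are not given: they have to be found in the camera images.
- vise: Bronze bench vise fixed to the table. Origin: on the table, midway between the jaws and along them. x across the jaws, away from the robot (screw and tommy bar at -x, out to -90 mm), y along the jaws, z up. Bed top 30 mm up, 156 mm long in y, x -63 to +87 mm. Jaws 110 mm long in y, tops 80 mm up, inner faces at x = -22 and +22 mm, outer faces at x = -46 and +52 mm.
- block_top (a point): Middle of the top face of the steel block pinched between the jaws, overhanging them 20 mm at both ends. Axes: y along the block, z up out of its top. It starts 8 to 14 mm too high and tilted lengthwise up to 0.05 rad either way. Fully home its top is level, 88 mm above the table and 8 mm above the jaws.
- block_end_left (a point): Point on the block's top face 72 mm from its middle towards vise +y; 88 mm above the table when home (1.5 mm more is allowed).
- block_end_right (a point): Point on the block's top face 72 mm from its middle towards vise -y; 88 mm above the table when home (1.5 mm more is allowed).
- parallel_near: Loose steel bar, 10 mm (x) by 190 mm (y) by 22 mm high, 0.3 kg, on the vise bed at vise x = -14.5 mm (robot's side), along the jaws under the block. Origin: centre of its underside, 30 mm above the table. Its ends, 95 mm from the origin along y, stand 10 to 30 mm beyond the block and at least 7 mm beyond the bed, so a fingertip can push an end face (30 to 52 mm up) along the bar.
- parallel_far: The same kind of bar, origin and axes, at vise x = +14.5 mm (the side away from the robot). A bar slides at 1 to 3 N while the block is up; pinned by the seated block it resists 7 N or more. A proving push is more than 3 N along the bar, kept up for 0.2 s without sliding.
- fid: Dark cast iron fid standing upright on its heel on the table, 136 mm tall, about 0.55 kg. Origin: centre of its flat underside, z up. Heel: disc 54 mm in diameter, 20 mm thick, fillet up to 30 mm; shank: round, 27 mm in diameter, from 30 to 115 mm, good to grip about 90 mm up; blunt pointed top. Round, so its yaw does not matter.
- roundel: Bystander: red glass roundel, a disc 90 mm in diameter and 18 mm high, lying on the table. Origin: centre of its underside.
- triangle: Bystander: pale blue glass triangle, equal sides of 118 mm, 12 mm thick, lying on the table. Origin: centre of its underside.
- brush: Bystander: bench brush about 190 mm long lying on the table. Origin: centre of its underside.
- block: Dark steel block, 42 mm (vise x) by 150 mm (vise y) by 36 mm high, 1.7 kg. Origin: its centre; axes as block_top. In the jaws it can only slide up and down and tilt lengthwise, with friction, and stays where left. Pressing on its middle with 6 to 12 N moves it down and, once one end is down, levels it; 15 to 20 N seats it firmly, and its weight then pins the bars.

How it is judged:
By the outcome, as a careful person would: the job done as asked, in the order asked, and still so for the second after the job is handed in, with the robot touching nothing.
It also fails if it takes over 72 s, if anything falls off the work surface, if the arm or the gripper's body presses on something with over 40 N, if the wrist force passes 120 N, or if a joint passes its speed limit or range.

## Working session

There is one attempt and no reset: what is moved stays moved. The work goes in short steps, each a Python script; the robot and the scene stay as the last script left them, time stands still between calls to the robot, and variables do not carry over. Pictures are saved under pics/ and viewed, and the job is handed in when it is done.

```bash
ls; mkdir -p pics; cat > h.py <<'E'
import numpy as np, cv2
from cell import bot, optics
def cam(n):
    p=optics.camera_params(n); K=np.array([[p['fx'],0,p['cx']],[0,p['fy'],p['cy']],[0,0,1]]); return K,np.array(p['dist_coeffs'],float),np.array(p['T'])
def cloud(n,d):
    K,D,T=cam(n); h,w=d.shape
    u,v=np.meshgrid(np.arange(w),np.arange(h))
    xy=cv2.undistortPoints(np.stack([u,v],-1).reshape(-1,1,2).astype(float),K,D).reshape(h,w,2)
    P=np.dstack([xy*d[...,None],d]); W=P@T[:3,:3].T+T[:3,3]; W[d==0]=np.nan
    return W
def proj(n,P):
    K,D,T=cam(n); Ti=np.linalg.inv(T)
    return cv2.projectPoints(np.array(P,float).reshape(-1,1,3),cv2.Rodrigues(Ti[:3,:3])[0],Ti[:3,3],K,D)[0].reshape(-1,2)
def snap(tag):
    o={}
    for n in ('side','top'):
        im,d=optics.get_image(n); o[n]=(im,d); cv2.imwrite(f'pics/{tag}_{n}.png',im[...,::-1]); np.savez(f'pics/{tag}_{n}.npz',im=im,d=d)
    return o
E
python3 - <<'E'
from h import *
o=snap('a')
for n in o:
    K,D,T=cam(n);print(n,K[0,0],K[0,2],K[1,2],D,T.round(3).tolist())
print(bot.get_time(),bot.get_width(),bot.get_ee_rot(),bot.hold_point_z)
E
```

```text
pics
side 506.36851656906254 318.9201528211612 188.93436951491748 [-0.05805148  0.          0.          0.          0.        ] [[-0.835, -0.272, 0.478, -0.024], [-0.55, 0.41, -0.728, 0.899], [0.002, -0.871, -0.492, 0.676], [0.0, 0.0, 0.0, 1.0]]
top 382.95363030425557 313.8539827265544 203.54714372922095 [-0.017725  0.        0.        0.        0.      ] [[-0.01, -0.99, 0.138, 0.418], [-0.999, 0.005, -0.036, 0.015], [0.035, -0.139, -0.99, 1.081], [0.0, 0.0, 0.0, 1.0]]
0.1 0.0857736383937405 [ 9.82211880e-01  1.87775335e-01 -5.00612803e-05 -4.93536905e-04] 0.0187
```

View pics/a_side.png

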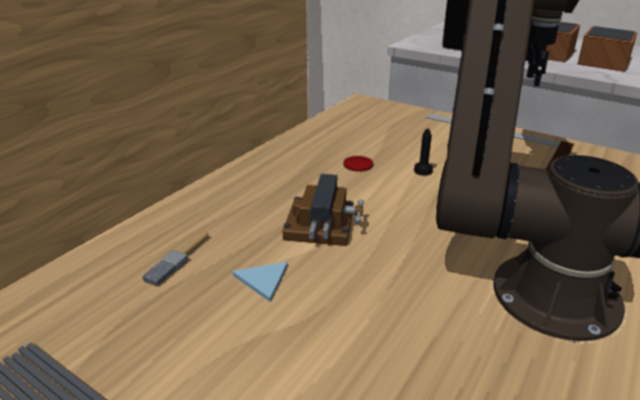

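View pics/a_top.png

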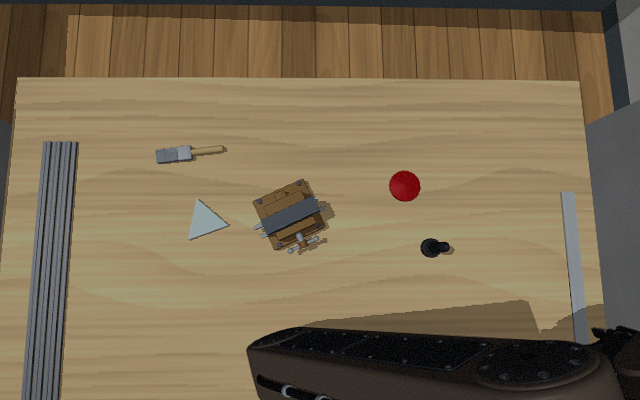

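The top picture shows the vise at about (290,215), the fid at (432,248), the red roundel at (405,186), the triangle at (208,220) and the brush at (190,153). The arm is clear of all of them.

```bash
python3 - <<'E'
from h import *
for n in('top','side'):
    z=np.load(f'pics/a_{n}.npz');W=cloud(n,z['d']);im=z['im'].astype(int)
    print(n)
    if n=='top':
        for nm,(x,y) in dict(fid=(432,248),fidtip=(447,247),round=(405,186),tri=(208,220),blk=(290,215),brush=(172,154)).items(): print(nm,W[y,x].round(4))
        tb=W[100:300,100:550][...,2]; print('table',np.nanmedian(tb))
        c=im[170:270,230:350];cv2.imwrite('pics/crop1.png',cv2.resize(c[...,::-1].astype(np.uint8),None,fx=6.5,fy=6,interpolation=cv2.INTER_CUBIC)[:600,:780])
        roi=W[170:270,230:350].reshape(-1,3)
    else:
        c=im[165:255,270:380];cv2.imwrite('pics/crop2.png',cv2.resize(c[...,::-1].astype(np.uint8),None,fx=6.5,fy=6.5,interpolation=cv2.INTER_CUBIC))
        roi=W[165:255,270:380].reshape(-1,3)
        print('table',np.nanmedian(W[280:380,200:400,2]),W[150:170,424])
    for lo,hi in((.085,.115),(.074,.085),(.025,.035)):
        m=(roi[:,2]>lo)&(roi[:,2]<hi); q=roi[m]; 
        if len(q)<9: continue
        r=cv2.minAreaRect((q[:,:2]*1000).astype(np.float32)); print(lo,len(q),np.median(q,0).round(4),r)
        if lo==.085:
            c0=q.mean(0);u,s,v=np.linalg.svd(q-c0);print(c0.round(4),v.round(3).tolist())
E
```

```text
top
fid [ 0.4386 -0.3373  0.0607]
fidtip [ 0.4391 -0.3487  0.1376]
round [ 0.6149 -0.282   0.0225]
tri [0.5226 0.2716 0.0131]
blk [0.5255 0.0417 0.1019]
brush [0.7107 0.3778 0.0157]
table 0.001030795717216093
0.085 981 [0.5258 0.0442 0.1009] ((533.0293579101562, 47.05432891845703), (74.69227600097656, 149.0869598388672), 24.60125732421875)
[0.5262 0.044  0.1006] [[-0.416, 0.909, -0.026], [0.909, 0.417, 0.004], [0.015, -0.022, -1.0]]
0.074 835 [0.5334 0.0449 0.0806] ((530.0433349609375, 43.98550796508789), (98.198486328125, 143.7611541748047), 24.835004806518555)
0.025 955 [0.545  0.0518 0.0308] ((537.2164916992188, 49.885040283203125), (149.7959747314453, 191.85137939453125), 24.797327041625977)
side
table 0.0002118186684195722 [[ 0.4368349  -0.33944105  0.07397365]
 [ 0.43605858 -0.33823917  0.07155122]
 [ 0.4359772  -0.33890878  0.06821053]
 [ 0.43549452 -0.33850003  0.06539311]
 [ 0.4351819  -0.33855126  0.06234418]
 [ 0.43253879 -0.33231581  0.06242161]
 [ 0.43305668 -0.3346094   0.05825394]
 [ 0.43399606 -0.33804738  0.05349374]
 [ 0.43174695 -0.33286955  0.05306709]
 [ 0.431322
[... 216 characters left out ...]
73273]
 [ 0.43118818 -0.3377468   0.0291386 ]
 [ 0.43010827 -0.33573537  0.02710678]
 [ 0.43130863 -0.33993107  0.02180235]
 [ 0.4296561  -0.33636235  0.02058975]
 [ 0.42571587 -0.32655273  0.02271545]]
0.085 748 [0.5161 0.0587 0.101 ] ((524.378662109375, 43.777584075927734), (42.9145622253418, 155.1286163330078), 25.002975463867188)
[0.5178 0.0547 0.0997] [[-0.413, 0.909, -0.054], [0.908, 0.416, 0.046], [-0.064, 0.03, 0.997]]
0.074 670 [0.5099 0.0592 0.081 ] ((523.7027587890625, 51.218544006347656), (98.45484161376953, 141.5655975341797), 25.38231658935547)
0.025 798 [0.5074 0.0961 0.031 ] ((529.2122802734375, 61.01982879638672), (149.33123779296875, 175.27426147460938), 24.923097610473633)
```

```bash
python3 - <<'E'
from h import *
z=np.load('pics/a_side.npz');W=cloud('side',z['d'])
c=W[125:178,410:440].reshape(-1,3);m=c[:,2]>.035;q=c[m]
print(len(q))
q=q[(np.abs(q[:,0]-np.median(q[:,0]))<.05)]
for a,b in((.03,.06),(.06,.09),(.09,.115),(.115,.14)):
    k=q[(q[:,2]>a)&(q[:,2]<b)];print(a,len(k),k.mean(0).round(4),k.min(0).round(4),k.max(0).round(4))
z=np.load('pics/a_top.npz');W=cloud('top',z['d'])
c=W[230:265,415:460].reshape(-1,3)
for a,b in((.012,.03),(.03,.1),(.1,.15)):
    k=c[(c[:,2]>a)&(c[:,2]<b)]
    if len(k):print('top',a,len(k),k.mean(0).round(4),k.min(0).round(4),k.max(0).round(4))
E
```

```text
315
0.03 76 [ 0.4345 -0.3399  0.0475] [ 0.4233 -0.3557  0.0355] [ 0.4493 -0.3316  0.0589]
0.06 97 [ 0.4345 -0.3397  0.0752] [ 0.4233 -0.3568  0.0602] [ 0.4499 -0.329   0.0899]
0.09 82 [ 0.4346 -0.3398  0.103 ] [ 0.4227 -0.3548  0.0902] [ 0.4499 -0.3309  0.1149]
0.115 60 [ 0.4357 -0.3427  0.1243] [ 0.4252 -0.3534  0.1151] [ 0.4509 -0.3336  0.1357]
top 0.012 178 [ 0.4408 -0.3405  0.0215] [ 0.4145 -0.3682  0.0123] [ 0.4674 -0.3222  0.0299]
top 0.03 95 [ 0.4402 -0.3387  0.0633] [ 0.4275 -0.3483  0.0303] [ 0.4543 -0.3337  0.099 ]
top 0.1 110 [ 0.4407 -0.344   0.122 ] [ 0.4295 -0.3612  0.1   ] [ 0.4528 -0.3359  0.1376]
```

```bash
python3 - <<'E'
from h import *
th=np.radians(24.9);R=np.array([[np.cos(th),-np.sin(th)],[np.sin(th),np.cos(th)]]);c0=np.array([.526,.045])
for n,s in(('top',np.s_[170:270,230:350]),('side',np.s_[165:255,270:380])):
    z=np.load(f'pics/a_{n}.npz');W=cloud(n,z['d'])[s].reshape(-1,3)
    V=np.c_[(W[:,:2]-c0)@R,W[:,2]]*1000
    print(n)
    for lo,hi in((92,115),(77,84),(48,58),(27,35)):
        k=V[(V[:,2]>lo)&(V[:,2]<hi)&(abs(V[:,0])<110)&(abs(V[:,1])<110)]
        print(lo,len(k),'x',np.percentile(k[:,0],[0,2,10,50,90,98,100]).round(1),'y',np.percentile(k[:,1],[0,2,10,50,90,98,100]).round(1))
    k=V[(V[:,2]>92)&(V[:,2]<115)&(abs(V[:,0])<17)&(abs(V[:,1])<68)]
    A=np.c_[k[:,0],k[:,1],np.ones(len(k))]
    for _ in range(4):
        p=np.linalg.lstsq(A,k[:,2],rcond=None)[0];r=abs(A@p-k[:,2]);k=k[r<3];A=A[r<3]
    print('plane',p,len(k))
E
```

```text
top
92 960 x [-21.  -20.6 -17.3  -0.4  16.8  20.3  21.4] y [-75.5 -73.  -60.8  -0.9  58.8  70.7  73.6]
77 778 x [-45.7 -44.6 -40.8  24.9  46.7  51.   52.4] y [-74.5 -54.4 -45.2  -1.1  42.4  51.3  69.3]
48 283 x [-88.8 -87.4 -84.  -45.5  57.6  65.4  72.7] y [-96.6 -92.6 -83.7   5.1  86.3  95.6  99.3]
27 925 x [-62.6 -61.3 -56.6  42.2  80.9  85.5  87.1] y [-96.2 -77.9 -71.8   9.8  68.6  74.5  95.6]
plane [-3.14904109e-04 -2.70575919e-02  1.01071526e+02] 637
side
92 680 x [-23.3 -23.  -20.3  -3.2  14.3  17.7  19.4] y [-78.  -73.4 -57.3  10.7  69.2  73.8  77.2]
77 587 x [-48.  -47.2 -42.8  -3.7  43.6  48.2  49.7] y [-63.2 -51.6 -41.1  11.8  54.4  73.7  77.2]
48 398 x [-92.2 -90.6 -85.3 -21.4  50.   66.6  71.7] y [-44.4 -39.5   2.5  48.9  86.6  98.9 101.9]
27 757 x [-65.  -63.8 -58.4   3.9  75.6  82.7  84.4] y [-74.4 -58.3  -0.9  53.9  75.4  79.4 100.8]
plane [-4.28375425e-03 -2.76914249e-02  1.01522788e+02] 441
```

View pics/crop1.png

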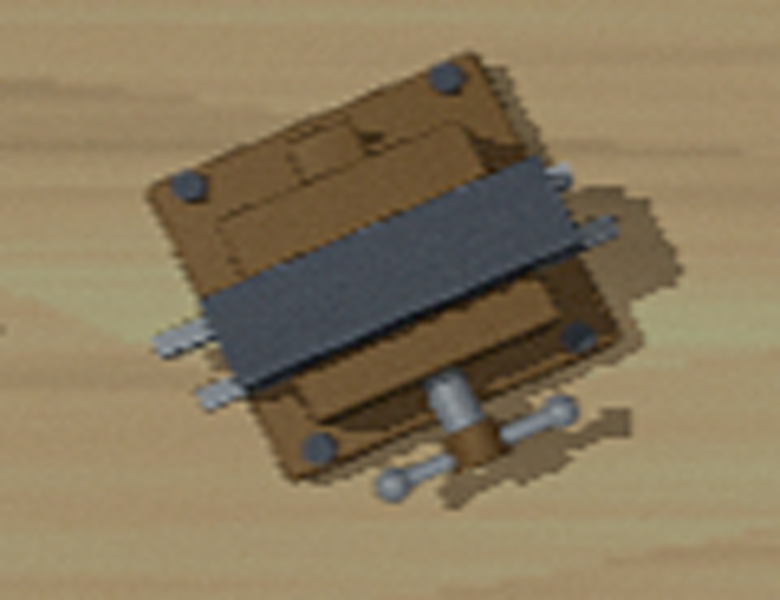

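View pics/crop2.png

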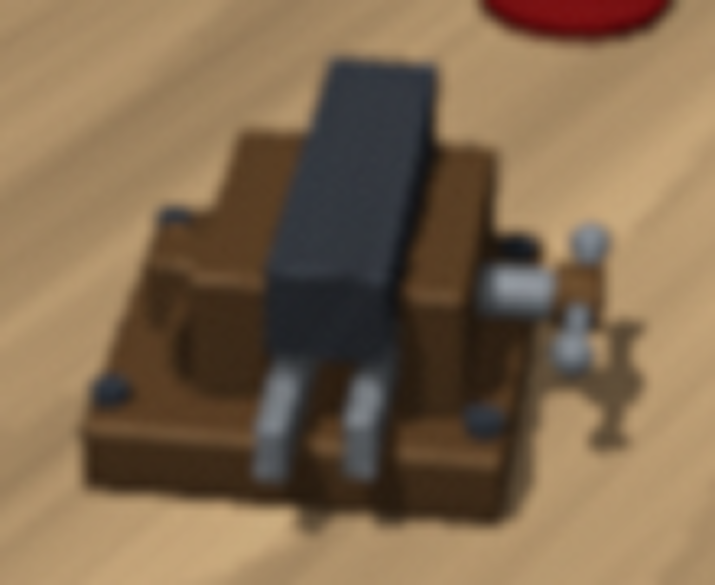

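The fid stands at about (0.440, -0.343). The vise is at about (0.526, 0.044), yawed about 25°. The block's middle is about 12.5 mm too high, with its -y end higher. Next I grasp the fid.

```bash
cat >> h.py <<'E'
from scipy.spatial.transform import Rotation as Ro
TH=np.radians(24.9);VR=np.array([[np.cos(TH),-np.sin(TH)],[np.sin(TH),np.cos(TH)]]);VC=np.array([.526,.045])+VR@np.array([-.0008,-.0004])
def down(deg):
    a=np.radians(deg)/2; return [np.cos(a),np.sin(a),0,0]
def vw(x,y,z):
    return np.r_[VC+VR@np.array([x,y]),z]
FID=np.array([.440,-.343])
E
python3 - <<'E'
from h import *
q=down(52)
bot.grip(.085)
bot.movep([*FID,.26],q)
bot.servo_line([*FID,.16],q,.12)
bot.servo_line([*FID,.074],q,.06,max_force=8)
print(bot.get_tool_pos(),bot.get_wrist_force())
bot.grip(0.0)
print(bot.get_width(),bot.get_wrist_force(),bot.get_time())
bot.servo_line([*FID,.10],q,.05)
print(bot.get_width(),bot.get_wrist_force(),bot.get_time())
snap('b')
E
```

```text
[ 0.4401307  -0.3431133   0.07432954] [-0.07609782  0.68528859 -0.18988598]
0.02612143689042543 [ 1.21123006 -0.46200386 -0.09346552] 4.6583
0.026061378878828142 [ 0.65586354  0.33908663 -4.53452839] 5.325
```

```bash
python3 - <<'E'
from h import *
z=np.load('pics/b_side.npz')['im'];c=z[60:210,350:510];cv2.imwrite('pics/b_crop.png',cv2.resize(c[...,::-1],None,fx=4,fy=4,interpolation=cv2.INTER_CUBIC))
E
```

```text
(no output)
```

View pics/b_crop.png

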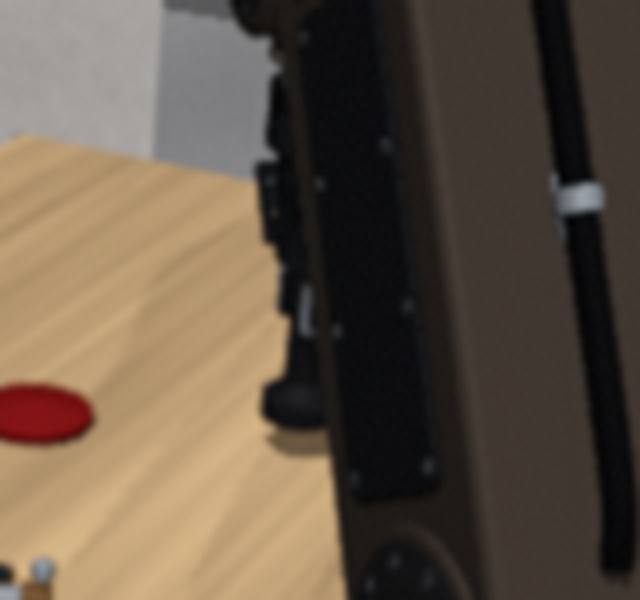

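The fid hangs upright with its heel clear of the table, at crop (300,400). Now I carry it over the block and press down on the middle.

```bash
python3 - <<'E'
from h import *
bot.servo_line([*FID,.25],None,.15)
q=down(95)
p=vw(0,0,.25); bot.movep(p,q)
p[2]=.19; bot.servo_line(p,q,.1)
print(bot.get_wrist_force(),bot.get_wrist_torque(),bot.get_time())
f0=np.array(bot.get_wrist_force())
for mf in (10,19):
    p[2]=.154; r=bot.servo_line(p,q,.02,max_force=mf)
    print(mf,r,bot.get_tool_pos(),np.array(bot.get_wrist_force())-f0,bot.get_wrist_torque(),bot.get_width(),bot.get_time())
E
```

```text
[ 0.71489724 -0.22706354 -3.86307992] [ 0.04009608  0.03744007 -0.02578702] 8.8
10 True [0.52633047 0.04423417 0.16145412] [1.06573015 0.99329509 6.4821574 ] [ 0.17082047 -0.15902729 -0.02815126] 0.02609031455573053 10.1083
19 True [0.52696246 0.04416202 0.16112752] [0.13801517 0.34707383 6.78492169] [ 0.17036674 -0.25162124 -0.02475809] 0.02583416023104894 10.3167
```

```bash
python3 - <<'E'
from h import *
q=down(95);p=vw(0,0,.158)
r=bot.servo_line(p,q,.01,max_force=16)
print(r,bot.get_tool_pos(),bot.get_wrist_force(),bot.get_time())
p[2]=.24;bot.servo_line(p,q,.12)
print(bot.get_wrist_force())
p2=vw(-.09,-.25,.26);bot.servo_line(p2,q,.3)
snap('c');print(bot.get_time())
for n,s in(('top',np.s_[170:270,230:350]),('side',np.s_[165:255,270:380])):
    z=np.load(f'pics/c_{n}.npz');W=cloud(n,z['d'])[s].reshape(-1,3)
    V=np.c_[(W[:,:2]-VC)@VR,W[:,2]]*1000
    j=V[(abs(V[:,2]-80)<3)&((abs(V[:,0]-37)<11)|(abs(V[:,0]+34)<8))&(abs(V[:,1])<50)]
    k=V[(V[:,2]>83)&(V[:,2]<115)&(abs(V[:,0])<17)&(abs(V[:,1])<68)]
    for _ in range(4):
        A=np.c_[k[:,0],k[:,1],np.ones(len(k))]
        pl=np.linalg.lstsq(A,k[:,2],rcond=None)[0];r=abs(A@pl-k[:,2]);k=k[r<3]
    print(n,'plane',pl,len(k),'jaw',np.median(j[:,2]),len(j))
    im=z['im'][s];cv2.imwrite(f'pics/c_crop_{n}.png',cv2.resize(im[...,::-1],None,fx=6,fy=6,interpolation=cv2.INTER_CUBIC))
E
```

```text
True [0.52711311 0.04411973 0.16113457] [-1.57564364  0.01805205  3.91616701] 10.5417
[-0.09263303 -0.05696995 -4.65700576]
12.4917
top plane [ 4.89452436e-03 -3.80225478e-03  8.88503262e+01] 616 jaw 80.64578621753736 478
side plane [-3.14002787e-03 -3.22384699e-03  8.94066368e+01] 428 jaw 81.28296910739074 319
```

View pics/c_crop_side.png

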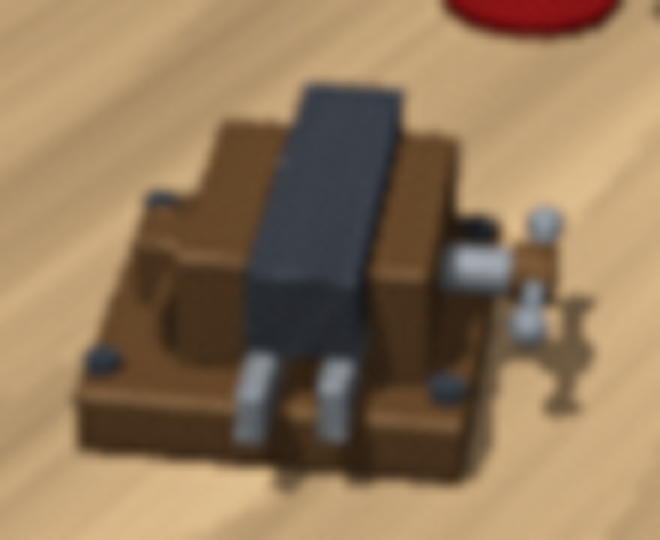

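View pics/c_crop_top.png

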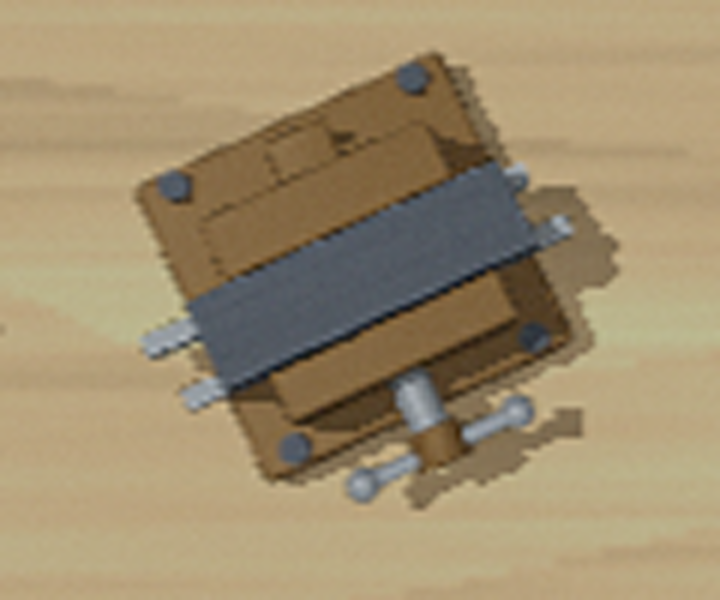

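View pics/c_top.png

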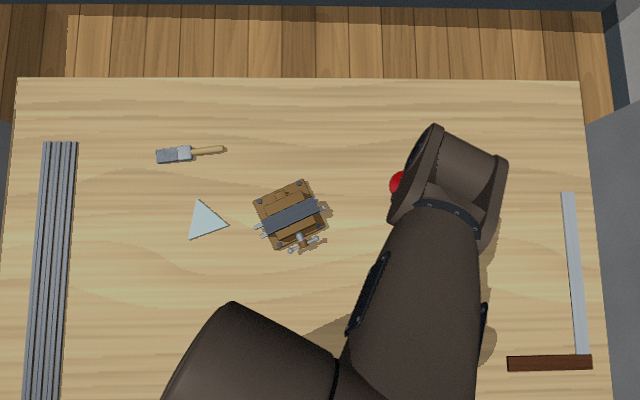

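The side crop shows the block's end face sitting on both bars, and the planes give a top 8.1–8.2 mm above the jaws. The slope of -0.0035 leaves the -y end about 0.25 mm high. I'll press once more towards that end and once at the centre, then put the fid back.

```bash
python3 - <<'E'
from h import *
q=down(95)
p=vw(0,-.016,.20);bot.servo_line(p,q,.25)
for y,mf in((-.016,18),(0,19)):
    p=vw(0,y,.180);bot.servo_line(p,q,.1)
    f0=np.array(bot.get_wrist_force())
    p[2]=.154;r=bot.servo_line(p,q,.012,max_force=mf)
    z=bot.get_tool_pos()[2];L=[]
    for _ in range(3): L.append((np.array(bot.get_wrist_force())-f0)[2].round(1));bot.dwell(.07)
    print(y,r,z,L,bot.get_time(),bot.get_width())
    p[2]=.180;bot.servo_line(p,q,.1)
bot.servo_line(vw(0,0,.25),q,.15)
q=down(52)
bot.movep([*FID,.25],q)
bot.servo_line([*FID,.10],q,.15)
r=bot.servo_line([*FID,.066],q,.03,max_force=5)
print('set',r,bot.get_tool_pos(),bot.get_wrist_force(),bot.get_time())
snap('d')
E
```

```text
-0.016 True 0.16114492619737708 [np.float64(9.1), np.float64(9.6), np.float64(10.8)] 15.7 0.02568442518759779
0 True 0.16115891862876558 [np.float64(11.0), np.float64(9.8), np.float64(9.2)] 18.0333 0.02580850378319659
set True [ 0.43978905 -0.34304414  0.07319325] [-0.84923132 -0.10469702  6.15055564] 22.4667
```

The heel bottoms out at 0.1611 - 0.0732 = 0.0879 m, which matches home, and the fid is down on the table. I'll release it and look.

```bash
python3 - <<'E'
from h import *
q=down(52)
bot.grip(.085);bot.dwell(.2)
bot.servo_line([*FID,.19],q,.12)
bot.movep([.42,-.18,.26],down(100))
bot.grip(0.0)
snap('e');print(bot.get_time(),bot.get_width())
z=np.load('pics/e_top.npz');W=cloud('top',z['d'])
c=W[230:265,415:460].reshape(-1,3)
for a,b in((.012,.03),(.1,.15)):
    k=c[(c[:,2]>a)&(c[:,2]<b)];print(a,len(k),np.r_[k.mean(0),k.max(0)].round(4) if len(k) else '')
for n,s in(('top',np.s_[170:270,230:350]),('side',np.s_[165:255,270:380])):
    z=np.load(f'pics/e_{n}.npz');W=cloud(n,z['d'])[s].reshape(-1,3)
    V=np.c_[(W[:,:2]-VC)@VR,W[:,2]]*1000
    k=V[(V[:,2]>83)&(V[:,2]<115)&(abs(V[:,0])<17)&(abs(V[:,1])<68)]
    if len(k)>50:
      for _ in range(4):
        A=np.c_[k[:,0],k[:,1],np.ones(len(k))]
        pl=np.linalg.lstsq(A,k[:,2],rcond=None)[0];r=abs(A@pl-k[:,2]);k=k[r<3]
      print(n,'plane',pl,len(k))
    for x0 in(-14.5,14.5):
        for sg in(1,-1):
            k=V[(abs(V[:,0]-x0)<6)&(V[:,2]>45)&(V[:,2]<60)&(sg*V[:,1]>78)]
            if len(k): print(n,x0,sg,len(k),np.percentile(abs(k[:,1]),[90,100]).round(1),'x',k[:,0].mean().round(1),'z',np.median(k[:,2]).round(1))
E
```

```text
26.1083 -2.637950235145591e-05
0.012 0 
0.1 0 
top plane [ 1.50893790e-02 -4.71482134e-03  8.88614000e+01] 623
top -14.5 1 22 [91.4 92.8] x -13.4 z 52.2
top -14.5 -1 25 [94.6 95.9] x -13.9 z 52.7
top 14.5 1 33 [98.2 99.5] x 15.5 z 53.0
top 14.5 -1 14 [88.4 89.3] x 14.9 z 53.5
side plane [ 1.23974925e-03 -4.31311716e-03  8.93980240e+01] 426
side -14.5 1 30 [94.3 95.8] x -16.0 z 52.7
side 14.5 1 37 [100.5 102.8] x 13.3 z 52.7
```

View pics/e_side.png

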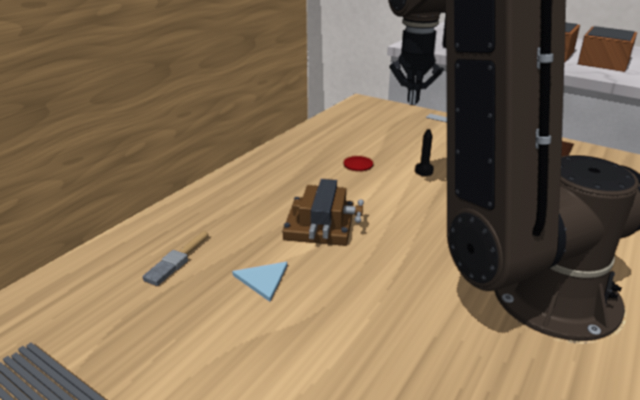

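View pics/e_top.png

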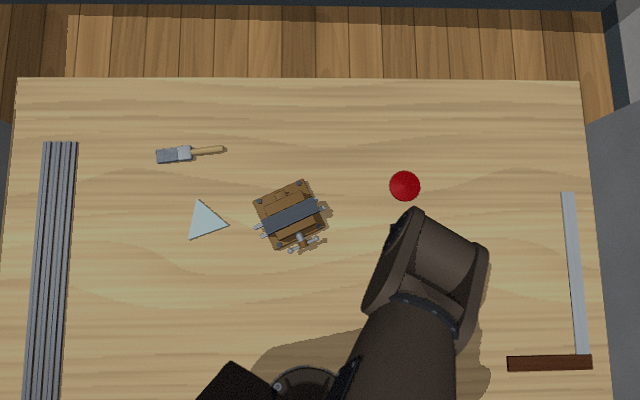

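The fid stands upright at side pixel (425,165), and the glass and brush haven't moved. The block is level to about 0.3 mm at its ends. Now the proving push on the near bar, at its -y end (vise y about -95).

```bash
cat >> h.py <<'E'
def push(x,sg,end):
    q=down(114.9); d=VR@np.array([0,-sg]); d3=np.r_[d,0]   # push direction
    s=vw(x,sg*(end+.011+.014),.20); bot.movep(s,q)
    s[2]=.038; bot.servo_line(s,q,.12); bot.dwell(.15)
    F=lambda n=5: np.mean([(np.array(bot.get_wrist_force()),bot.dwell(.02))[0] for _ in range(n)],0)
    f0=F(8)
    r=bot.servo_line(s+d3*.028,q,.012,max_force=4)
    t0=np.array(bot.get_tool_pos()); y0=((t0[:2]-VC)@VR)*1000
    print('contact',r,y0.round(2),'z',t0[2],'F',((F(2)-f0)@d3).round(2))
    tgt=t0.copy()
    if r:
        ok=0;L=[]
        for i in range(14):
            f=-(F(3)-f0)@d3; L.append((round(float(f),1),round(float(((np.array(bot.get_tool_pos())[:2]-VC)@VR)[1]*1000),2)))
            if f>4.2: ok+=1
            if ok>=7: break
            if f<4.2: tgt=tgt+d3*.00025; bot.servo_line(tgt,q,.01)
            elif f>5.8: tgt=tgt-d3*.0001; bot.servo_line(tgt,q,.01)
        print(L)
    bot.servo_line(s,q,.05); s[2]=.20; bot.servo_line(s,q,.2); print(bot.get_time())
E
python3 - <<'E'
from h import *
push(-.0145,-1,.0955)
E
```

```text
contact True [ -14.45 -107.02] z 0.03781482291256315 F -1.04
[(1.1, -107.01), (3.0, -106.95), (5.4, -106.84), (5.0, -106.85), (5.5, -106.83), (5.4, -106.83), (5.9, -106.83), (5.3, -106.85), (5.4, -106.84)]
32.5333
```

The near bar held about 5.4 N for over 0.4 s, and the tip moved only 0.2 mm. Next, the far bar at its +y end (vise y about +100).

```bash
python3 - <<'E'
from h import *
q=down(114.9)
p=vw(-.0145,-.12,.24);bot.servo_line(p,q,.15)
bot.servo_line(vw(.0145,.13,.24),q,.2)
push(.0145,1,.101)
E
```

```text
contact True [ 14.25 110.82] z 0.03776573257760783 F -0.22
[(0.2, 110.92), (1.8, 110.69), (5.5, 110.58), (5.5, 110.59), (5.4, 110.61), (5.4, 110.6), (5.1, 110.6), (5.4, 110.6), (5.3, 110.61)]
40.15
```

The far bar held about 5.4 N as well. I'll back the arm away and take the final look.

```bash
python3 - <<'E'
from h import *
q=down(100)
bot.servo_line(vw(.0145,.13,.30),None,.2)
bot.movep([.45,-.12,.40],q)
snap('f');print(bot.get_time())
for n,s in(('top',np.s_[170:270,230:350]),('side',np.s_[165:255,270:380])):
    z=np.load(f'pics/f_{n}.npz');W=cloud(n,z['d'])[s].reshape(-1,3)
    V=np.c_[(W[:,:2]-VC)@VR,W[:,2]]*1000
    k=V[(V[:,2]>83)&(V[:,2]<115)&(abs(V[:,0])<17)&(abs(V[:,1])<68)]
    if len(k)>50:
      for _ in range(4):
        A=np.c_[k[:,0],k[:,1],np.ones(len(k))]
        pl=np.linalg.lstsq(A,k[:,2],rcond=None)[0];r=abs(A@pl-k[:,2]);k=k[r<3]
      print(n,'plane',pl,len(k))
    for x0 in(-14.5,14.5):
        for sg in(1,-1):
            k=V[(abs(V[:,0]-x0)<6)&(V[:,2]>45)&(V[:,2]<60)&(sg*V[:,1]>78)]
            if len(k): print(n,x0,sg,len(k),np.percentile(abs(k[:,1]),[90,100]).round(1))
E
```

```text
42.075
top plane [-2.53133883e-02 -2.44045677e-03  8.88936564e+01] 608
top -14.5 1 24 [92.4 93.6]
top -14.5 -1 23 [93.4 94.9]
top 14.5 1 33 [97.1 98.5]
top 14.5 -1 14 [88.1 89.3]
side plane [ 6.38593567e-03 -5.27946826e-03  8.94577957e+01] 434
side -14.5 1 29 [95.3 95.6]
side 14.5 1 40 [100.2 101.3]
```

View pics/f_side.png

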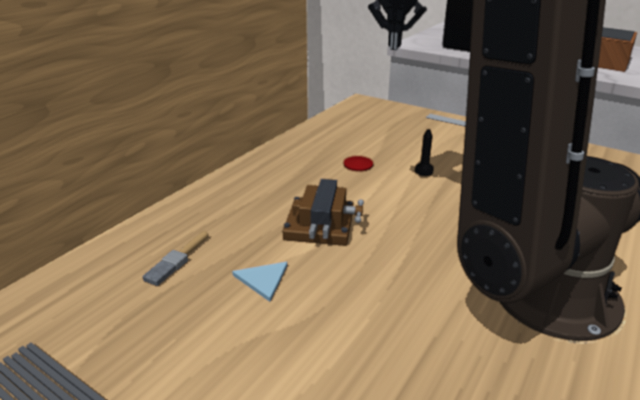

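View pics/f_top.png

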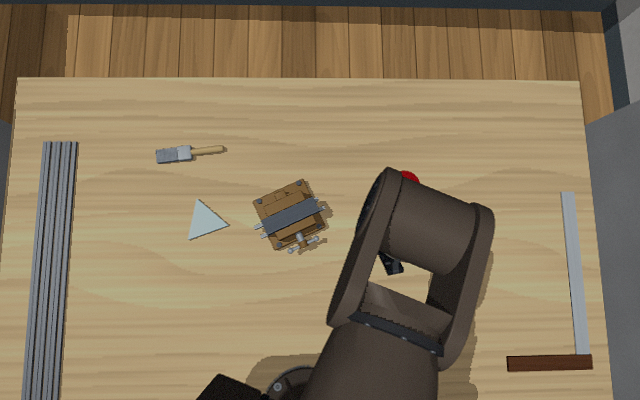

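The side picture shows the fid upright at (425,165) and everything else in place. The bar-end readings shifted by up to about 1 mm, which is under half a pixel. I'll check that by sub-pixel comparison of the saved pictures.

```bash
python3 - <<'E'
from h import *
for n in('top','side'):
    I={t:np.load(f'pics/{t}_{n}.npz')['im'].mean(2).astype(np.float32) for t in 'cef'}
    pts={'near+':(-.0145,.088),'far+':(.0145,.092)}
    if n=='top': pts.update({'near-':(-.0145,-.086),'far-':(.0145,-.083)})
    pts['vise']=(.037,0.05)
    for nm,(x,y) in pts.items():
        P=vw(x,y,.052 if nm!='vise' else .08); u=proj(n,P)[0]; e=proj(n,P+np.r_[VR@[0,.001],0])[0]-u
        def shift(a,b):
            g=9;c=I[a][int(u[1])-g:int(u[1])+g+1,int(u[0])-g:int(u[0])+g+1];d=I[b][int(u[1])-g:int(u[1])+g+1,int(u[0])-g:int(u[0])+g+1]
            M=np.eye(2,3,dtype=np.float32);cc,M=cv2.findTransformECC(cv2.getRectSubPix(c,(11,11),(9,9)),d,np.float32([[1,0,4],[0,1,4]]),cv2.MOTION_TRANSLATION);s=M[:,2]-4
            return (s@e/(e@e)).round(2)
        print(n,nm,'c->e',shift('c','e'),'e->f',shift('e','f'),'mm along y')
E
```

```text
top near+ c->e 1.29 e->f 0.9 mm along y
top far+ c->e 2.26 e->f 2.24 mm along y
top near- c->e -0.02 e->f -0.1 mm along y
top far- c->e 0.15 e->f 0.1 mm along y
top vise c->e -0.17 e->f -0.02 mm along y
side near+ c->e 0.78 e->f 0.32 mm along y
side far+ c->e 1.4 e->f 1.61 mm along y
side vise c->e -0.37 e->f -0.37 mm along y
```

```bash
python3 - <<'E'
from h import *
from scipy.optimize import least_squares
from scipy.ndimage import map_coordinates
for n in('top','side'):
    I={t:np.load(f'pics/{t}_{n}.npz')['im'].mean(2).astype(float) for t in 'cef'}
    pts={'near+':(-.0145,.092),'far+':(.0145,.098)}
    if n=='top': pts.update({'near-':(-.0145,-.092),'far-':(.0145,-.086)})
    for nm,(x,y) in pts.items():
        P=vw(x,y,.052); u=proj(n,P)[0]; e=proj(n,P+np.r_[VR@[0,.001],0])[0]-u
        g=np.mgrid[-4:5,-4:5].reshape(2,-1); r0=np.round(u[1])+g[0]; c0=np.round(u[0])+g[1]
        def sh(a,b):
            A=map_coordinates(I[a],[r0,c0],order=1)
            f=lambda s: map_coordinates(I[b],[r0+s[0]*e[1],c0+s[0]*e[0]],order=3)*s[1]+s[2]-A
            o=least_squares(f,[0,1,0]); return o.x[0].round(2),(np.sqrt(np.mean(o.fun**2))).round(1),np.abs(I[a]-I[b])[r0.astype(int),c0.astype(int)].mean().round(1)
        print(n,nm,'self',sh('c','c')[0],'c->e',sh('c','e'),'e->f',sh('e','f'))
E
```

```text
top near+ self 0.0 c->e (np.float64(-0.06), np.float64(1.9), np.float64(12.6)) e->f (np.float64(-0.18), np.float64(5.5), np.float64(6.8))
top far+ self 0.0 c->e (np.float64(-0.0), np.float64(1.6), np.float64(13.0)) e->f (np.float64(-0.08), np.float64(6.0), np.float64(6.8))
top near- self 0.0 c->e (np.float64(-0.03), np.float64(2.7), np.float64(11.0)) e->f (np.float64(0.17), np.float64(8.4), np.float64(7.5))
top far- self 0.0 c->e (np.float64(-0.04), np.float64(1.8), np.float64(10.5)) e->f (np.float64(-0.12), np.float64(6.1), np.float64(5.6))
side near+ self 0.0 c->e (np.float64(0.02), np.float64(0.9), np.float64(1.3)) e->f (np.float64(-0.46), np.float64(2.2), np.float64(4.0))
side far+ self 0.0 c->e (np.float64(-0.05), np.float64(0.8), np.float64(1.4)) e->f (np.float64(0.37), np.float64(3.6), np.float64(4.1))
```

With a matcher that passes its self-test, the bar ends moved no more than 0.5 mm, and the shifts agree in no one direction, so it's noise. Handing in.

```bash
python3 - <<'E'
from h import *
print(bot.get_time());bot.close_job()
E
```

```text
42.075
the job is handed in; nothing more can be done
```

I pressed the block home with the fid's heel, stood the fid back upright where it came from, and proved both parallels. The job was handed in at 42.1 s of the 72 s allowed.

- **Block:** I pressed on or near its middle until the change in tool force reached 16–19 N, and the gripper never touched it. The cameras put its top 8.1–8.2 mm above the jaws against 8 mm nominal, with the ends within about 0.4 mm of level. The heel bottomed out at about 87.9 mm.
- **Near bar:** I pushed its vise -y end at about 5.4 N for over 0.4 s. The fingertip crept about 0.2 mm while the force built up and then stayed still.
- **Far bar:** I pushed its vise +y end at about 5.4 N for over 0.4 s, with the same result.
- **Final pictures:** The fid is upright and well clear of the vise, and the triangle and brush are where they were. The roundel matches its start in the side view and is partly hidden by the arm in the last top view.

**Checks that disagreed:**
- Depth readings put some bar ends up to about 1 mm different after the pushes.
- A first image comparison gave shifts of up to 2 mm, even between pictures taken before the pushes, so I discarded it. A second method, which passed a self-test, showed 0.5 mm or less.
- After each press stopped at its limit, the force fell to about 9–11 N, so 15–20 N was reached only as a peak.

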